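# Fit the keyed stirrup clamp over the tube

### The arm

A 7-joint arm with a two-finger parallel gripper is mounted at the origin on the work surface. World frame = base frame: x ahead of the robot, y to its left, z up, the work surface at z = 0. Lengths are in m, angles in degrees, forces in N, time in s.
With the tool pointing down it reaches from about 0.4 to 0.85 m from the base axis. Payload 10.4 kg.
Tool frame: the origin (TCP) lies at the very end of the fingers, on their centre line; the grasp point (between the pads) lies 19 mm behind it; z points along the fingers, y is the direction in which the jaws open and shut (so a half turn about z gives the same grasp; the last joint's range is limited). The gripper opens to 85 mm and grips with 20 to 120 N. Pads are 22 mm wide; open, the fingers measure 114 mm over their backs; the gripper's body (76 mm by 85 mm) begins 54 mm behind the grasp point. The pads swing forward as they close: fully open they stand 13 mm farther back than shut.
Start: joints at [75.596, 19.034, -3.707, 83.658, 1.238, 77.344, -5.071], TCP at [0.142, -0.609, 0.231] pointing down, gripper open.
Joint ranges: [-148.97, 148.97], [-28.65, 121.19], [-84.17, 76.75], [9.2, 138.47], [-72.65, 252.65], [3.7, 117.97], [-149.18, 149.18]. Speed limits (degrees/s): [127.2, 127.2, 159.86, 159.86, 180, 180, 180].

### API

Orientations are given as a 3x3 rotation matrix whose columns are the frame's x, y, z axes.
In Python, from plant import robot gives the robot as it stands.
- The arm moves only by the tool play_rows, never from a script. Its argument "plan" is text: rows parted by semicolons, each of 5 numbers parted by spaces: the shift along the tool's x, y, z in mm, then the turn about the tool's z in degrees, then the finger opening in mm, from 0 to 85.4. A call has 1 to 20 rows; each row shifts and turns the commanded pose from where the row before left it, along the tool's axes as they then stand; what a row does not reach is not made up. A row lasts 1/10 s, in which the tool goes at most 50 mm and 8.59 degrees, less where a joint would pass 70% of its speed; a pose out of reach is approached as far as the arm can. A call with a gripper value outside its range is refused whole. The fingers move at their own pace and stop on an object; the grip force is fixed at half the most. Time passes only in rows, so rows that do not move let the fingers close. It gives the time, the measured TCP pose, the force and the opening at its end, in the units of the state.
- robot.read_state(): the state, without advancing time (a new reading comes with each control period).
- robot.snapshot(name): name is "scene" or "top"; returns the picture (480x640x3 uint8, blue, green, red); there is no depth.
- robot.camera_model(name): a dict with "intrinsics" (3x3 intrinsics, pixels), "k1" (the pictures are not rectified: a ray, as slopes to the right and down, at radius r is drawn at 1 + k1 r^2 times it, then the intrinsics apply), "R" (3x3) and "t" (3): a world point X has camera coordinates R X + t. Camera axes: x right, y down, z forward; pixel columns grow to the right and rows downward; lengths in m; the calibration is good to about 2 mm. A picture is of the moment at which its call begins. camera_model takes no time and is no camera call.
- robot.sign_off(): hands the job in, once; it reports no verdict.
The state is a dict: "time": time; "qpos": joint angles; "dq": joint speeds; "joint_efforts": joint torques, N m; "ee_pos": TCP position; "tcp_rot": TCP orientation; "wrist_force": force on the tool from outside, world axes, zero at the start; "ft_torque": the same for the moment, N m; "opening": finger opening in m.
Only numpy, scipy, OpenCV 4.12 (cv2) and the standard library are available. Lean on these libraries where they do the work, as an engineer would, in place of code of your own. Each camera call takes 0.05 s, during which the arm holds its last target. There are 200 camera calls.

### The job

Take the steel stirrup clamp from its wooden rest and fit it over the tube in the fixture: both legs, one either side of the tube, down through the two holes of the plate beneath, the flat leg in the slot and the round one in the round hole. The plate may stand anywhere along a short stretch of the tube, so feel for its holes; lower the clamp by hand, without dropping it, fully home on the tube, and let go. Leave the tube lying in its rests and the other things on the bench where they are.

Things in the scene. Friction and masses are not known exactly. Their poses are not given: they have to be found in the camera images.
- clamp_grip (a point): Centre of the grip tab of the steel stirrup clamp (square-bend U-bolt, loose, about 300 g). z up, away from the legs; x from the round leg to the flat leg. Tab 30 (x) by 14 (y) by 38 mm high; this point is 33 mm above the bridge's underside, 17 mm below the tab's top. Starts astride the wooden rest, legs down, point 113 mm above the bench, any yaw.
- clamp: The same clamp; origin mid-underside of its bridge (60 x by 18 y by 12 mm high, the tab on top), axes as the grip. Two legs reach 64 mm down from here, axes at x = -26 and +26 mm, 44 mm clear between: at -x a round pin of 8 mm diameter, at +x a flat blade 8 (x) by 18 mm (y). Ends rounded, radius 4 mm.
- rest: Fixed wooden rest: board 120 by 90 by 8 mm, on it a block 34 (x) by 50 (y) mm, top 80 mm above the bench. Origin on the bench under its centre, z up, any yaw; the clamp's x is within 0.05 rad of its x. Stands left or right on the bench, the fixture on the other side.
- fixture: Fixed grey clamping fixture. Origin on the bench under its centre; z up, y along the tube, x across it. Base 130 (x) by 190 (y) by 12 mm; V rests at y = +-82 mm, 16 mm thick, up to 80 mm high, carry the tube: its axis 82 mm, its top 98 mm above the bench. Dark hole plate between them under the tube.
- plate_zone (a point): Point on the fixture's centre line at the hole plate's top, 62 mm above the bench; axes of the fixture. Plate 100 (x) by 90 (y) by 12 mm, open below. Holes mid-plate: round 11 mm at x = -26; slot 11 (x) by 21 mm (y) at x = +26. The plate's middle lies anywhere from y = -14 to +14 mm of here: not reported, to be felt or seen. It stays put under 50 N.
- home (a point): Point on the fixture's centre line on top of the tube, 98 mm above the bench. Home, the bridge's underside rests at this height (grip point 131 mm above the bench, legs 16 mm out below the plate), at the holes' y, clamp x along fixture x, same way round. The leg tips meet the plate's top when the grip point is 159 mm above the bench.
- tube: Steel tube, 32 mm diameter, 210 mm long, 0.5 kg or so, loose in the fixture's V rests. Origin at its centre, y along its axis.
- screwdriver: Bystander: screwdriver lying on the bench.
- hammer: Bystander: hammer lying on the bench.
- brush: Bystander: bench brush lying on the bench.
- oil: Bystander: white oil bottle, 56 mm diameter, 150 mm high, origin at its foot.
- jar: Bystander: amber jar, 54 mm diameter, 65 mm high, origin at its foot.
- offcut: Bystander: short piece of tube standing on end, 38 mm diameter, 60 mm high, origin at its foot.
- ubolt: Bystander: plain bent U-bolt of 8 mm round bar, lying flat, both legs alike; not the clamp to use.

How it is judged (in metres and radians):
On the way, in this order (a step that is already met when the one before it is completed fails the run):
1. the clamp is lifted clear of its rest (height (world z) of clamp_grip above 0.185 m), for 0.1 s.
2. the clamp, still touched by the fingers, is lowered through the plate to within 6 mm of home (z of clamp_grip in the frame of fixture below 0.137 m and contact force between the fingers and clamp above 0.3 N and x of clamp_grip in the frame of fixture between -0.01 and 0.01 m and y of clamp_grip in the frame of fixture between -0.019 and 0.019 m), for 0.1 s.
At the end, for the whole second after the job is handed in: The clamp is upright and square across the tube (0.2 rad each), its bridge on the tube (height to 4 mm), within 10 mm across and 19 mm along of the fixture's middle, legs through the plate, released, at rest; the tube rests in its Vs (4 mm across and high, 20 mm along) (z of clamp_grip in the frame of fixture between 0.127 and 0.135 m and x of clamp_grip in the frame of fixture between -0.01 and 0.01 m and y of clamp_grip in the frame of fixture between -0.019 and 0.019 m and angle between the x axis of clamp_grip and the x axis of fixture, either way round below 0.2 rad and angle between clamp_grip's own z axis and vertical below 0.2 rad and linear speed of each of clamp, tube below 0.02 m/s and contact force between the fingers and clamp below 0.1 N and x of tube in the frame of fixture between -0.004 and 0.004 m and y of tube in the frame of fixture between -0.02 and 0.02 m and z of tube in the frame of fixture between 0.078 and 0.086 m); the robot touches nothing.
It fails at once if another thing on the bench is moved by more than 30 mm (distance of any of screwdriver, hammer, brush, oil, jar, offcut, ubolt from where it was at the start of the episode above 0.03 m).
It also fails if it takes over 67 s, if anything falls off the work surface, if the arm or the gripper's body presses on something with over 40 N, if the wrist force passes 120 N, or if a joint passes its speed limit or range.

## Working session

There is one attempt and no reset: what is moved stays moved. The work goes in short steps, Python scripts to look and compute and a tool call to move; the robot and the scene stay as the last step left them, time stands still between calls to the robot, and variables do not carry over. Pictures are saved under pics/ and viewed, about 8 in all and at most 12, crops included, and the job is handed in when it is done.

Besides the shell and the picture viewer there is one more tool, called as name(argument=value, ...), one argument or row to a line, values as JSON. play_rows: Moves the arm, as the interface text tells. Its arguments: {"type":"object","properties":{"plan":{"type":"string"}},"required":["plan"]}

```bash
mkdir -p pics; cat > h.py <<'E'
import numpy as np, cv2
from plant import robot
def cam(n):
    m=robot.camera_model(n); return np.array(m["intrinsics"]),m["k1"],np.array(m["R"]),np.array(m["t"])
def pix(n,X):
    K,k,R,t=cam(n); c=np.atleast_2d(X)@R.T+t; s=c[:,:2]/c[:,2:]; r2=(s**2).sum(1,keepdims=True)
    s=s*(1+k*r2); return s@K[:2,:2].T+K[:2,2]
def world(n,uv,z):
    K,k,R,t=cam(n); out=[]
    for p in np.atleast_2d(uv):
        d=np.linalg.solve(K[:2,:2],np.array(p,float)-K[:2,2]); s=d.copy()
        for _ in range(20): s=d/(1+k*(s@s))
        ray=R.T@np.array([s[0],s[1],1]); o=-R.T@t; out.append(o+ray*(z-o[2])/ray[2])
    return np.array(out)
E
python3 - <<'E'
from h import *
for n in("scene","top"):
    cv2.imwrite(f"pics/{n}0.png",robot.snapshot(n)); K,k,R,t=cam(n); print(n,K.tolist(),k,(-R.T@t).round(3),R.round(2).tolist())
s=robot.read_state(); print(s)
E
```

```text
scene [[525.3050998629282, 0.0, 322.5222389452825], [0.0, 525.3050998629282, 242.6027643882983], [0.0, 0.0, 1.0]] 0.0034353180870967987 [1.127 0.595 1.084] [[-0.76, 0.65, 0.01], [0.5, 0.59, -0.63], [-0.42, -0.47, -0.78]]
top [[623.8485990636065, 0.0, 313.64386783240343], [0.0, 623.8485990636065, 236.45077320890076], [0.0, 0.0, 1.0]] -0.093750983116527 [0.405 0.014 1.597] [[-0.01, -1.0, 0.02], [-0.99, 0.0, -0.13], [0.13, -0.02, -0.99]]
{'time': 0.1, 'qpos': array([75.5964148 , 19.06773475, -3.70830803, 83.69905448,  1.24017955,
       77.34193362, -5.07336086]), 'dq': array([-0.09238834, -0.04201503, -0.03356459, -0.08780049,  0.00530244,
       -0.03398988, -0.03036384]), 'joint_efforts': array([ 1.82289587e-03, -6.26748276e+01,  4.93363990e-02, -3.92435575e+01,
        1.61586801e-02,  6.92199872e-03, -3.60658430e-05]), 'ee_pos': array([ 0.14167607, -0.60841185,  0.23062012]), 'tcp_rot': array([[ 9.73940940e-01,  2.26801494e-01, -3.58191928e-04],
       [ 2.26801760e-01, -9.73940270e-01,  1.14597590e-03],
       [-8.89484971e-05, -1.19735140e-03, -9.99999279e-01]]), 'wrist_force': array([-0.16828663, -0.86051516, -0.20719279]), 'ft_torque': array([-0.07062052,  0.01911242, -0.06222112]), 'opening': 0.08558585753378375}
```

View pics/top0.png

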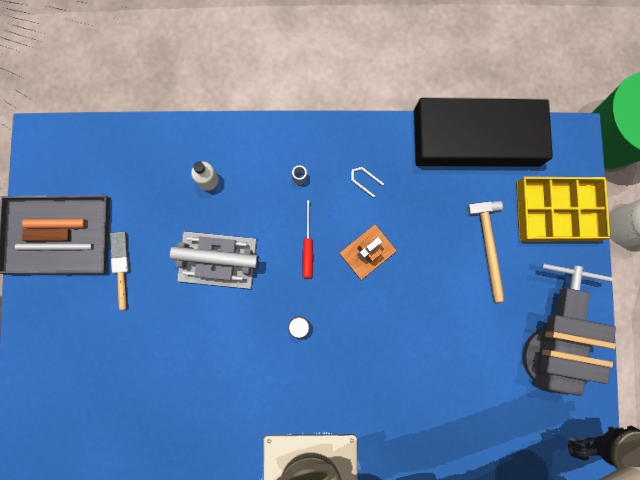

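View pics/scene0.png

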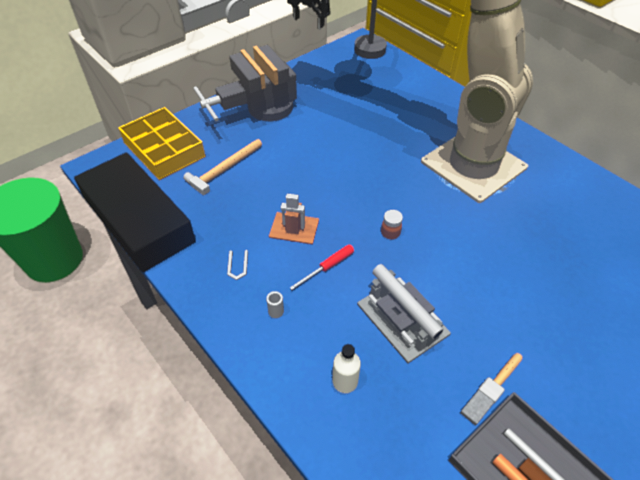

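The overview shows the fixture at about (217,260) in top and the clamp on its rest at about (369,250). I'll enlarge both in both views.

```bash
python3 - <<'E'
from h import *
T=cv2.imread("pics/top0.png");S=cv2.imread("pics/scene0.png")
def c(I,x,y): 
    return cv2.resize(I[y:y+75,x:x+100],(400,300),interpolation=cv2.INTER_CUBIC)
# origins
cv2.imwrite("pics/c1.png",np.vstack([np.hstack([c(T,165,222),c(T,320,215)]),np.hstack([c(S,355,255),c(S,245,175)])]))
E
```

```text
(no output)
```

View pics/c1.png

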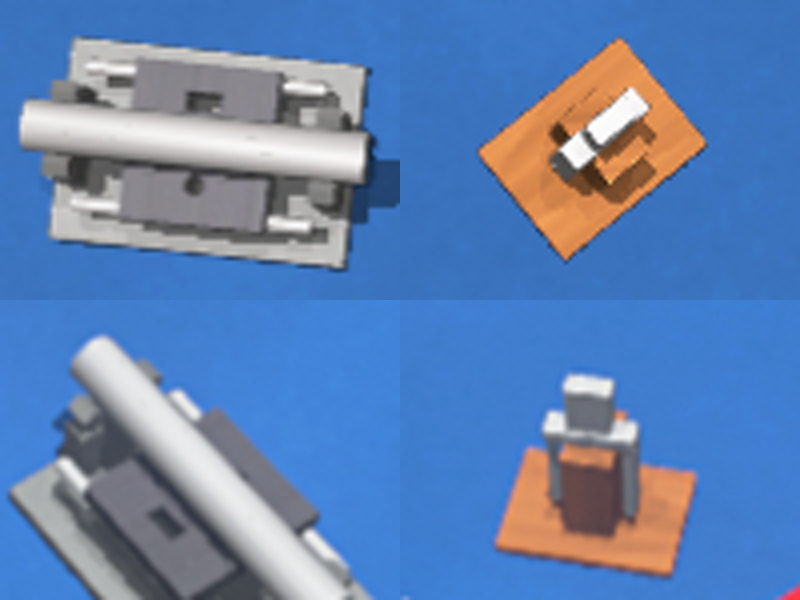

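The crops show the holes: slot at crop (205,100), round at (195,184) in top. Next I compute poses and check them by drawing the model over a bigger view of the clamp.

```bash
cat >> h.py <<'E'
def fit(model,meas):
    # rigid 2D fit: meas = R model + t
    m=np.array(model,float);w=np.array(meas,float)[:,:2]
    a=m-m.mean(0);b=w-w.mean(0)
    th=np.arctan2((a[:,0]*b[:,1]-a[:,1]*b[:,0]).sum(),(a*b).sum())
    R=np.array([[np.cos(th),-np.sin(th)],[np.sin(th),np.cos(th)]]);t=w.mean(0)-R@m.mean(0)
    return th,t,w-(m@R.T+t)
def T(th,t,P):
    P=np.atleast_2d(P);R=np.array([[np.cos(th),-np.sin(th)],[np.sin(th),np.cos(th)]])
    return np.c_[P[:,:2]@R.T+t,P[:,2]]
E
python3 - <<'E'
from h import *
cr=lambda p,ox,oy,qx,qy:np.array(p,float)@np.eye(2)/4+[ox,oy]-np.array([qx,qy])/4
f=cr([(75,38),(367,67),(346,268),(50,240)],165,222,0,0)
th,t,r=fit([(.065,.095),(.065,-.095),(-.065,-.095),(-.065,.095)],world("top",f,.012));print("fix",np.degrees(th),t,(r*1e3).round(1).tolist())
h=cr([(205,100),(195,184)],165,222,0,0);w=world("top",h,.062)
print("holes",w.round(4).tolist()); R=T(th,[0,0],np.eye(3))[:2,:2]
Rm=np.array([[np.cos(th),-np.sin(th)],[np.sin(th),np.cos(th)]])
print("holes in fix mm",((w[:,:2]-t)@Rm*1e3).round(1).tolist())
te=world("top",cr([(20,125),(368,157)],165,222,0,0),.082);print("tube ends fix",((te[:,:2]-t)@Rm*1e3).round(1).tolist())
s=cr([(90,490),(150,458),(238,570),(185,598)],355,255,0,300)
ws=world("scene",s,.062);print("scene plate corners in fix",((ws[:,:2]-t)@Rm*1e3).round(1).tolist())
ws=world("scene",cr([(167,522)],355,255,0,300),.062);print("scene slot",((ws[:,:2]-t)@Rm*1e3).round(1).tolist())
b=cr([(620,38),(707,145),(566,262),(478,152)],320,215,400,0)
th2,t2,r=fit([(.06,.045),(.06,-.045),(-.06,-.045),(-.06,.045)],world("top",b,.008));print("rest",np.degrees(th2),t2,(r*1e3).round(1).tolist())
Tp=cv2.imread("pics/top0.png");S=cv2.imread("pics/scene0.png")
def c(n,I,x,y,z,w,h):
    J=cv2.resize(I[y:y+h,x:x+w],None,fx=z,fy=z,interpolation=cv2.INTER_CUBIC);J2=J.copy()
    B=lambda x,y,z0,z1:[(sx*x,sy*y,zz) for zz in(z0,z1) for sx,sy in((1,1),(1,-1),(-1,-1),(-1,1))]
    for P in(B(.03,.009,.08,.092),B(.015,.007,.092,.130),):
        q=((pix(n,T(th2,t2,P))-[x,y]+.5)*z).astype(int)
        for i in range(4):
            for a,bb in((i,(i+1)%4),(i+4,(i+1)%4+4),(i,i+4)): cv2.line(J2,q[a].tolist(),q[bb].tolist(),(0,255,0),1)
    return np.vstack([J,J2])
cv2.imwrite("pics/c2.png",np.hstack([c("top",Tp,350,225,8,40,36),c("scene",S,270,190,8,46,36)]))
E
```

```text
fix -5.717498404645725 [0.55382838 0.23270853] [[0.0, -0.7], [-0.4, 0.7], [0.6, 0.3], [-0.2, -0.3]]
holes [[0.5819, 0.2289, 0.062], [0.5298, 0.2343, 0.062]]
holes in fix mm [[28.4, -1.0], [-24.0, -0.8]]
tube ends fix [[0.1, 107.1], [1.2, -106.9]]
scene plate corners in fix [[48.0, -38.1], [5.5, -35.5], [12.8, 49.9], [48.8, 46.7]]
scene slot [[25.3, 3.4]]
rest -51.46275841487972 [ 0.57325306 -0.15332844] [[-0.7, 0.2], [0.0, 1.4], [0.1, -0.5], [0.5, -1.1]]
```

View pics/c2.png

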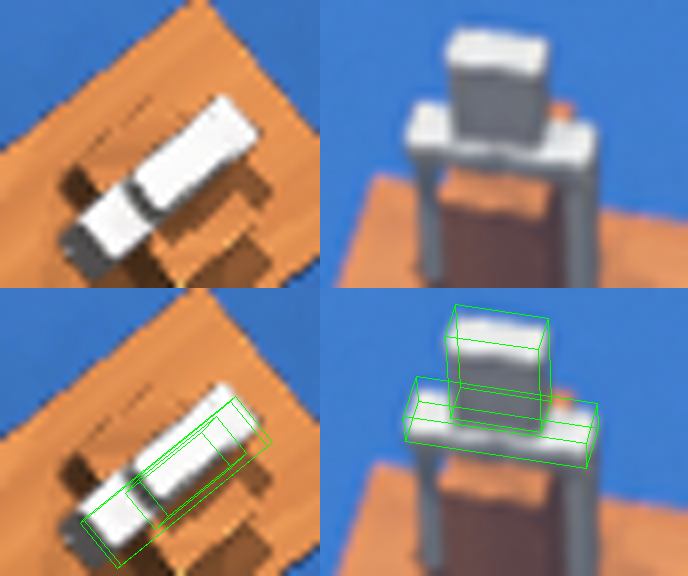

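In the enlarged crop the leg at the top-view lower left (85,255), scene right (580,230), fills the bridge's full width, so it is the flat one. The other leg is thin and inset, so it is round. Clamp x therefore points to about yaw 128°. I'll do a quick joint fit of the clamp's points while I travel.

play_rows(
  plan="26 -17 0 0 85;26 -17 0 0 85;26 -17 0 0 85;26 -17 0 0 85;26 -17 0 0 85;26 -17 0 0 85;26 -17 0 0 85;26 -17 0 0 85;26 -17 0 0 85;26 -17 0 0 85;26 -17 0 0 85;26 -17 0 0 85;26 -17 0 0 85;26 -17 0 0 85;26 -17 0 0 85;26 -17 0 0 85;26 -17 0 0 85;26 -17 0 0 85;26 -17 0 0 85;26 -17 0 0 85",
)

```text
time: 2.1
ee_pos: [0.5716, -0.1587, 0.2309]
tcp_rot: [[0.974, 0.227, -0.001], [0.227, -0.974, 0.0], [-0.001, -0.0, -1.0]]
wrist_force: [1.4, -0.4, 0.1]
opening: 0.0851
```

play_rows(
  plan="0 0 0 -7.2 85;0 0 0 -7.2 85;0 0 0 -7.2 85;0 0 0 -7.2 85;0 0 0 -7.2 85;0 0 0 -7.2 85;0 0 0 -7.2 85;0 0 0 -7.2 85;0 0 0 -7.2 85;0 0 0 -7.2 85;0 0 0 -7.2 85;0 0 0 -7.2 85;0 0 0 -7.2 85;0 0 0 -7.2 85;0 0 0 -7.2 85;0 0 0 -7.2 85;0 0 0 0 85",
)

```text
time: 3.8
ee_pos: [0.5709, -0.1597, 0.2309]
tcp_rot: [[-0.621, 0.783, -0.001], [0.783, 0.621, 0.0], [0.001, -0.0, -1.0]]
wrist_force: [-0.4, -0.2, -0.6]
opening: 0.085
```

```bash
cat >> h.py <<'E'
def togo(xy,z,yaw):
    s=robot.read_state();R=np.array(s["tcp_rot"]);p=np.array(s["ee_pos"])
    y=np.degrees(np.arctan2(R[1,0],R[0,0]))
    print("t",round(s["time"],2),"pos",(p*1e3).round(1),"yaw",y.round(2),"q",np.round(s["qpos"],1),"F",np.round(s["wrist_force"],1),"open",round(s["opening"]*1e3,1))
    print("to go tool mm",(R.T@(np.array([*xy,z])-p)*1e3).round(1),"turn",round(-((yaw-y+180)%360-180),2))
E
python3 - <<'E'
from h import *
from scipy.optimize import least_squares
# clamp frame yaw ~128.5; rest-like frame used here yaw ~-51.5 (x reversed)
tp=np.array([(80,215),(117,262)])/8-.44+[350,225]
sp=np.array([(455,30),(548,40),(447,62),(415,102),(597,125)])/8-.44+[270,190]
tm=[(-.03,.009,.092),(-.03,-.009,.092)]
c=lambda th,t:T(th,t,[(.015,.007,.130),(-.015,.007,.130)])
def res(v):
    th,t=v[0],v[1:]
    A=pix("top",T(th,t,tm))-tp
    # scene right = -x end (this frame); back = -y, front=+y
    B=pix("scene",T(th,t,[(.015,-.007,.13),(-.015,-.007,.13),(.015,.007,.13),(.03,-.009,.092),(-.03,-.009,.092)]))-sp
    return np.r_[A.ravel(),B.ravel()]
s=least_squares(res,[np.radians(-51.5),.575,-.152]);print(np.degrees(s.x[0]),s.x[1:],s.fun.round(1))
togo(s.x[1:],.094,np.degrees(s.x[0])+180)
E
```

```text
-151.41349242011097 [ 0.50887483 -0.10977359] [ -8.1  11.1 -19.2   8.8   0.4  -4.4 -15.4   2.3  -3.7  -9.8   7.9  -6.7
 -23.    6.2]
t 3.8 pos [ 570.9 -159.7  230.9] yaw 128.42 q [ 46.3  20.5 -44.2  87.   14.4  78.4  39.4] F [-0.4 -0.2 -0.6] open 85.0
to go tool mm [ 77.5 -17.5 136.9] turn 99.83
```

```bash
python3 - <<'E'
from h import *
from scipy.optimize import least_squares
tp=np.array([(80,215),(117,262)])/8-.44+[350,225]
sp=np.array([(135,30),(228,40),(127,62),(95,102),(277,125)])/8-.44+[270,190]
def res(v):
    th,t=v[0],v[1:]
    return np.r_[(pix("top",T(th,t,[(-.03,.009,.092),(-.03,-.009,.092)]))-tp).ravel(),(pix("scene",T(th,t,[(.015,-.007,.13),(-.015,-.007,.13),(.015,.007,.13),(.03,-.009,.092),(-.03,-.009,.092)]))-sp).ravel()]
s=least_squares(res,[np.radians(-51.5),.575,-.152]);print(np.degrees(s.x[0]),s.x[1:],s.fun.round(1))
togo(s.x[1:],.096,np.degrees(s.x[0])+180)
I=robot.snapshot("top");J=robot.snapshot("scene")
c=lambda I,x,y:cv2.resize(I[y:y+60,x:x+66],(396,360),interpolation=cv2.INTER_CUBIC)
cv2.imwrite("pics/c3.png",np.hstack([c(I,340,210),c(J,260,170)]))
E
```

```text
-50.21432736213586 [ 0.57696931 -0.15000796] [-0.9  0.7 -0.7  0.5 -0.4 -0.2 -0.4  0.  -0.6 -0.3 -0.3 -0.2 -0.3 -0.1]
t 3.8 pos [ 570.9 -159.7  230.9] yaw 128.42 q [ 46.3  20.5 -44.2  87.   14.4  78.4  39.4] F [-0.4 -0.2 -0.6] open 85.0
to go tool mm [  3.7  10.8 134.9] turn -1.36
```

View pics/c3.png

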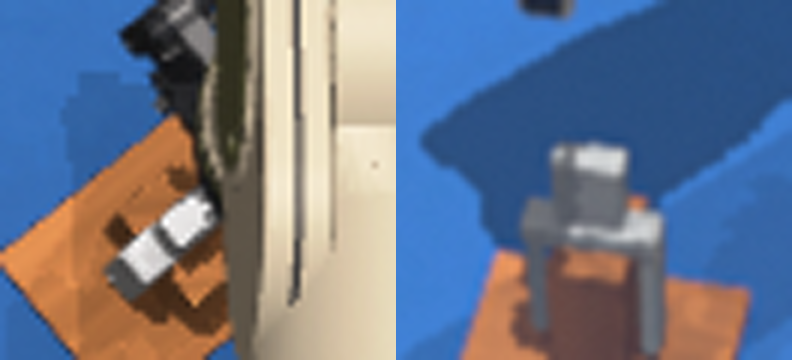

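The picture shows the arm partly hiding the clamp in top and the gripper still above it. The fit residual is under 1 px, so I go down.

play_rows(
  plan="2 5.5 0 -1.4 85;2 5.5 0 0 85;0 0 20 0 85;0 0 20 0 85;0 0 20 0 85;0 0 20 0 85;0 0 15 0 85;0 0 12 0 85;0 0 10 0 85;0 0 9 0 85;0 0 8 0 85;0 0 0 0 85;0 0 0 0 85",
)

```text
time: 5.2
ee_pos: [0.5773, -0.1496, 0.0976]
tcp_rot: [[-0.639, 0.769, 0.0], [0.769, 0.639, -0.0], [-0.0, 0.0, -1.0]]
wrist_force: [-0.3, -0.1, 0.3]
opening: 0.0852
```

```bash
python3 - <<'E'
from h import *
togo((.577,-.150),.096,129.8)
I=robot.snapshot("top");J=robot.snapshot("scene")
c=lambda I,x,y:cv2.resize(I[y:y+60,x:x+66],(396,360),interpolation=cv2.INTER_CUBIC)
cv2.imwrite("pics/c4.png",np.hstack([c(I,340,210),c(J,260,170)]))
E
```

```text
t 5.2 pos [ 577.3 -149.6   97.6] yaw 129.71 q [ 43.4  27.7 -42.1  95.2  20.1  64.9  35.6] F [-0.3 -0.1  0.3] open 85.2
to go tool mm [-0.1 -0.5  1.6] turn -0.09
```

View pics/c4.png

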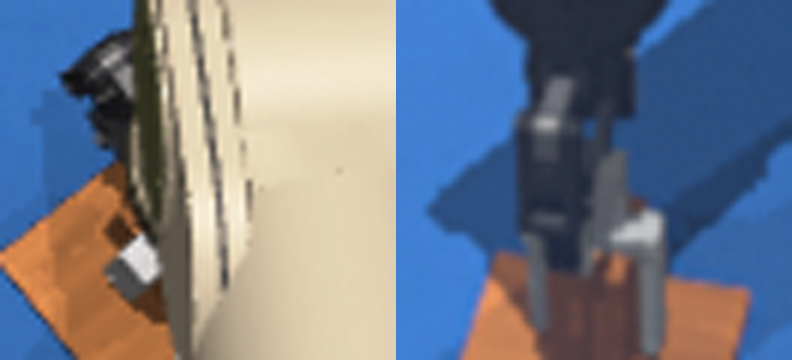

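```bash
python3 - <<'E'
from h import *
s=robot.read_state();R=s["tcp_rot"];p=s["ee_pos"]
def q(P): return ((pix("scene",P)-[260,170]+.5)*6+[396,0]).round(0).tolist()
P=[(x,y,-.013-.02) for y in(.0425,.057) for x in(-.011,.011)]
print("finger",q(np.array(P)@R.T+p))
th=np.radians(129.8)
print("bridge ends z.092",q(T(th,[.577,-.15],[(-.03,.009,.092),(.03,.009,.092),(-.03,-.009,.092),(.03,-.009,.092)])))
print("leg bottoms",q(T(th,[.577,-.15],[(-.026,0,.016),(.026,0,.016)])))
print("tab top",q(T(th,[.577,-.15],[(-.015,.007,.13),(.015,.007,.13),(-.015,-.007,.13),(.015,-.007,.13)])))
E
```

```text
finger [[539.0, 227.0], [591.0, 234.0], [531.0, 253.0], [584.0, 260.0]]
bridge ends z.092 [[526.0, 196.0], [662.0, 214.0], [517.0, 226.0], [654.0, 244.0]]
leg bottoms [[539.0, 328.0], [653.0, 344.0]]
tab top [[555.0, 142.0], [625.0, 151.0], [548.0, 165.0], [618.0, 174.0]]
```

Projections agree with the picture: fingers 531–591 expected, about 520–587 seen. Closing the jaws.

play_rows(
  plan="0 0 0 0 0;0 0 0 0 0;0 0 0 0 0;0 0 0 0 0;0 0 0 0 0;0 0 0 0 0;0 0 0 0 0;0 0 0 0 0;0 0 0 0 0;0 0 0 0 0;0 0 0 0 0;0 0 0 0 0;0 0 0 0 0;0 0 0 0 0;0 0 0 0 0",
)

```text
time: 6.8
ee_pos: [0.5772, -0.1497, 0.0975]
tcp_rot: [[-0.639, 0.769, 0.0], [0.769, 0.639, -0.0], [-0.0, 0.0, -1.0]]
wrist_force: [-0.8, -0.4, 5.8]
opening: 0.0134
```

play_rows(
  plan="0 0 -3 0 0;0 0 -5 0 0;0 0 -8 0 0;0 0 -10 0 0;0 0 -12 0 0;0 0 -14 0 0;0 0 -15 0 0;0 0 -15 0 0;0 0 -15 0 0;0 0 -15 0 0;0 0 -15 0 0;0 0 -12 0 0;0 0 -8 0 0;0 0 0 0 0;0 0 0 0 0",
)

```text
time: 8.3
ee_pos: [0.577, -0.1496, 0.2439]
tcp_rot: [[-0.639, 0.769, -0.001], [0.769, 0.639, 0.0], [0.0, -0.0, -1.0]]
wrist_force: [0.1, 0.4, -2.6]
opening: 0.0131
```

```bash
python3 - <<'E'
from h import *
# fixture with half-pixel corrected
f=np.array([(75,38),(367,67),(346,268),(50,240)])/4+[165-.375,222-.375]
th,t,r=fit([(.065,.095),(.065,-.095),(-.065,-.095),(-.065,.095)],world("top",f,.012));print("fix",np.degrees(th),t)
Rm=np.array([[np.cos(th),-np.sin(th)],[np.sin(th),np.cos(th)]])
w=world("top",np.array([(205,100),(195,184)])/4+[165-.375,222-.375],.062);print(w,((w[:,:2]-t)@Rm*1e3).round(1).tolist())
togo(w[:,:2].mean(0),.23,-5.7)
J=robot.snapshot("scene");cv2.imwrite("pics/s5.png",J)
cv2.imwrite("pics/c5.png",cv2.resize(J[120:220,240:360],(720,600),interpolation=cv2.INTER_CUBIC))
E
```

```text
fix -5.715994060525529 [0.55479196 0.23368076]
[[0.58287206 0.22979829 0.062     ]
 [0.53076716 0.23525129 0.062     ]] [[28.3, -1.1], [-24.1, -0.8]]
t 8.3 pos [ 577.  -149.6  243.9] yaw 129.71 q [ 45.3  20.6 -44.7  85.4  14.6  80.   39.6] F [ 0.1  0.4 -2.6] open 13.1
to go tool mm [306.8 228.6  13.9] turn 135.41
```

View pics/c5.png

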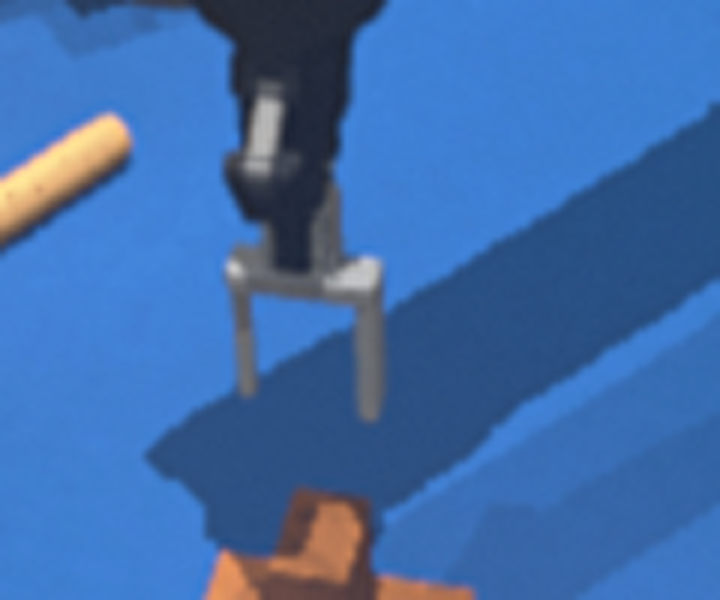

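The clamp is held, 13 mm between the jaws, with the flat leg at scene right (370,420) and the pin at (248,395). Now I turn it and carry it over the fixture.

play_rows(
  plan="0 0 0 4 0;0 0 0 8 0;0 0 0 8 0;0 0 0 8 0;0 0 0 8 0;0 0 0 8 0;0 0 0 8 0;0 0 0 8 0;0 0 0 8 0;0 0 0 8 0;0 0 0 8 0;0 0 0 8 0;0 0 0 8 0;0 0 0 8 0;0 0 0 8 0;0 0 0 8 0;0 0 0 8 0;0 0 0 7 0;0 0 0 4.4 0;0 0 0 0 0",
)

```text
time: 10.35
ee_pos: [0.5768, -0.1495, 0.2435]
tcp_rot: [[0.971, -0.238, -0.001], [-0.238, -0.971, 0.0], [-0.001, 0.0, -1.0]]
wrist_force: [0.4, 0.3, -3.1]
opening: 0.0131
```

play_rows(
  plan="-2 -12 0 0 0;-4 -25 0 0 0;-4 -25 0 0 0;-4 -25 0 0 0;-4 -25 0 0 0;-4 -25 0 0 0;-4 -25 0 0 0;-4 -25 0 0 0;-4 -25 0 0 0;-4 -25 0 0 0;-4 -25 0 0 0;-4 -25 0 0 0;-4 -25 0 0 0;-4 -25 0 0 0;-4 -25 0 0 0;-1.2 -17 0 0 0;0 0 0 0 0;0 0 0 0 0",
)

```text
time: 12.15
ee_pos: [0.6092, 0.2326, 0.244]
tcp_rot: [[0.972, -0.236, -0.0], [-0.236, -0.972, -0.0], [-0.0, 0.001, -1.0]]
wrist_force: [-0.5, -0.2, -2.6]
opening: 0.0136
```

```bash
python3 - <<'E'
from h import *
togo((.5558,.2336),.2,-5.7)
I=robot.snapshot("top");J=robot.snapshot("scene");cv2.imwrite("pics/s6.png",J);cv2.imwrite("pics/t6.png",I)
c=lambda I,x,y:cv2.resize(I[y:y+100,x:x+80],(400,500),interpolation=cv2.INTER_CUBIC)
cv2.imwrite("pics/c6.png",np.hstack([c(J,350,240),c(I,175,195)]))
# in-hand check from s5: predicted leg tip mean at lift pose
q=lambda P:((pix("scene",P)-[240,120]+.5)*6).round(0).tolist()
th=np.radians(129.71);print(q(T(th,[.577,-.1496],[(-.026,0,.1624),(.026,0,.1624),(-.03,-.009,.2384),(.03,-.009,.2384),(-.03,.009,.2384),(.03,.009,.2384)])))
E
```

```text
t 12.15 pos [609.2 232.6 244. ] yaw -13.62 q [  -0.9   25.7  -33.7   76.6   14.1   81.9 -137.6] F [-0.5 -0.2 -2.6] open 13.6
to go tool mm [-52.2  11.6  44. ] turn -7.92
[[247.0, 395.0], [371.0, 412.0], [222.0, 272.0], [372.0, 291.0], [232.0, 241.0], [381.0, 260.0]]
```

View pics/c6.png

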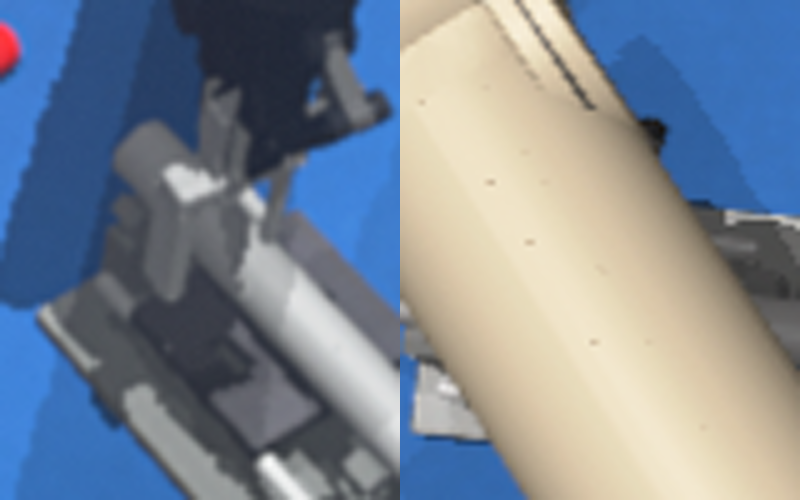

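The picture shows the clamp over the tube, with the flat leg on the slot's side at (165,280) in the left panel. I over-turned by 8° (my row sum was off), so I correct that and then go down to just above the tube.

play_rows(
  plan="0 0 0 -4 0;0 0 0 -3.9 0;-10 1 0 0 0;-16 2 0 0 0;-16 1 0 0 0;-11.2 0.3 0 0 0;0 0 0 0 0;0 0 14 0 0;0 0 14 0 0;0 0 14 0 0;0 0 12 0 0;0 0 5 0 0;0 0 0 0 0;0 0 0 0 0",
)

```text
time: 13.65
ee_pos: [0.5562, 0.2339, 0.1856]
tcp_rot: [[0.995, -0.101, 0.0], [-0.101, -0.995, 0.0], [0.0, -0.0, -1.0]]
wrist_force: [-0.3, -0.4, -1.9]
opening: 0.0132
```

```bash
python3 - <<'E'
from h import *
togo((.5558,.2336),.18,-5.7)
J=robot.snapshot("scene");cv2.imwrite("pics/s7.png",J)
cv2.imwrite("pics/c7.png",cv2.resize(J[245:345,345:465],(720,600),interpolation=cv2.INTER_CUBIC))
q=lambda P:((pix("scene",P)-[345,245]+.5)*6).round(0).tolist()
s=robot.read_state();p=s["ee_pos"];R=s["tcp_rot"]
print("clamp pred tips",q(np.array([(-.026,0,.0815),(.026,0,.0815),(.03,.009,.0055),(.03,-.009,.0055)])@R.T+p))
th=np.radians(-5.7);t=[.5548,.2337]
print("slot pred y=0 corners",q(T(th,t,[(.026+a*.0055,b*.0105,.062) for a,b in((1,1),(1,-1),(-1,-1),(-1,1))])))
print("base corners pred",q(T(th,t,[(.065,.095,.012),(.065,-.095,.012)])), "plate y=0 corners",q(T(th,t,[(.05,.045,.062),(.05,-.045,.062)])))
E
```

```text
t 13.65 pos [556.2 233.9 185.6] yaw -5.79 q [   1.5   21.9  -36.2   89.2   13.3   73.3 -132.3] F [-0.3 -0.4 -1.9] open 13.2
to go tool mm [-0.4  0.3  5.6] turn -0.09
clamp pred tips [[425.0, 269.0], [318.0, 335.0], [319.0, 205.0], [352.0, 240.0]]
slot pred y=0 corners [[313.0, 420.0], [278.0, 381.0], [300.0, 367.0], [336.0, 406.0]]
base corners pred [[375.0, 697.0], [65.0, 340.0]] plate y=0 corners [[335.0, 512.0], [183.0, 341.0]]
```

View pics/c7.png

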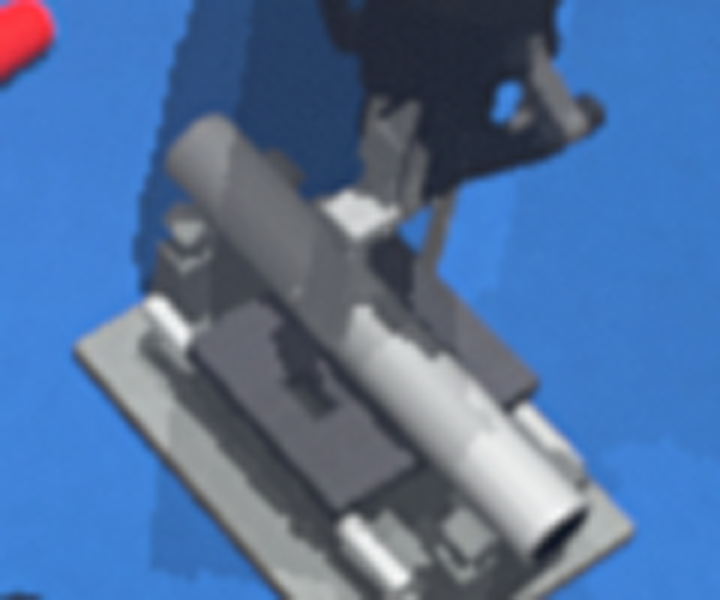

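The picture shows the clamp over the tube, the flat leg hanging in front of it with its tip near (318,335), and the slot near (313,390). The plate corners at (340,512) and (190,345) agree with y ≈ 0. I lower it past the tube, then onto the plate.

play_rows(
  plan="0 0 4 0 0;0 0 5 0 0;0 0 5 0 0;0 0 5 0 0;0 0 5 0 0;0 0 5 0 0;0 0 4 0 0;0 0 3 0 0;0 0 0 0 0;0 0 0 0 0",
)

```text
time: 14.7
ee_pos: [0.556, 0.2338, 0.1494]
tcp_rot: [[0.995, -0.101, 0.0], [-0.101, -0.995, 0.0], [0.0, -0.0, -1.0]]
wrist_force: [0.3, 0.0, -1.4]
opening: 0.0134
```

play_rows(
  plan="0 0 2 0 0;0 0 2 0 0;0 0 1 0 0;0 0 1 0 0;0 0 1 0 0;0 0 1 0 0;0 0 0 0 0;0 0 0 0 0",
)

```text
time: 15.5
ee_pos: [0.5559, 0.2337, 0.1413]
tcp_rot: [[0.995, -0.101, -0.0], [-0.101, -0.995, -0.0], [0.0, 0.0, -1.0]]
wrist_force: [0.3, -0.3, -2.0]
opening: 0.0132
```

play_rows(
  plan="0 0 1 0 0;0 0 1 0 0;0 0 1 0 0;0 0 1 0 0;0 0 0 0 0;0 0 0 0 0",
)

```text
time: 16.1
ee_pos: [0.556, 0.2337, 0.1373]
tcp_rot: [[0.995, -0.101, 0.0], [-0.101, -0.995, -0.0], [0.0, 0.0, -1.0]]
wrist_force: [0.1, -0.4, -2.8]
opening: 0.0132
```

No plate contact 6 mm past the meeting height, so the legs are in the holes.

play_rows(
  plan="0 0 2 0 0;0 0 2 0 0;0 0 2 0 0;0 0 2 0 0;0 0 2 0 0;0 0 2 0 0;0 0 2 0 0;0 0 2 0 0;0 0 1 0 0;0 0 0 0 0;0 0 0 0 0",
)

```text
time: 17.2
ee_pos: [0.556, 0.2337, 0.1203]
tcp_rot: [[0.995, -0.101, 0.0], [-0.101, -0.995, -0.0], [0.0, 0.0, -1.0]]
wrist_force: [0.6, -1.4, -2.8]
opening: 0.0131
```

play_rows(
  plan="0 0 1 0 0;0 0 1 0 0;0 0 1 0 0;0 0 0.7 0 0;0 0 0 0 0;0 0 0 0 0",
)

```text
time: 17.8
ee_pos: [0.556, 0.2337, 0.1166]
tcp_rot: [[0.995, -0.101, 0.0], [-0.101, -0.995, -0.0], [0.0, 0.0, -1.0]]
wrist_force: [0.2, 0.5, -1.6]
opening: 0.013
```

play_rows(
  plan="0 0 0.5 0 0;0 0 0.5 0 0;0 0 0.5 0 0;0 0 0 0 0;0 0 0 0 0",
)

```text
time: 18.3
ee_pos: [0.5561, 0.2337, 0.1153]
tcp_rot: [[0.995, -0.101, 0.0], [-0.101, -0.995, -0.0], [0.0, 0.0, -1.0]]
wrist_force: [-1.3, -0.4, 1.6]
opening: 0.0133
```

```bash
python3 - <<'E'
from h import *
togo((.556,.2337),.1155,-5.7)
J=robot.snapshot("scene")
cv2.imwrite("pics/c8.png",cv2.resize(J[245:345,345:465],(720,600),interpolation=cv2.INTER_CUBIC))
E
```

```text
t 18.3 pos [556.1 233.7 115.3] yaw -5.8 q [   0.7   25.4  -35.2   93.6   15.7   66.  -134.1] F [-1.3 -0.4  1.6] open 13.3
to go tool mm [-0.1  0.  -0.2] turn -0.1
```

View pics/c8.png

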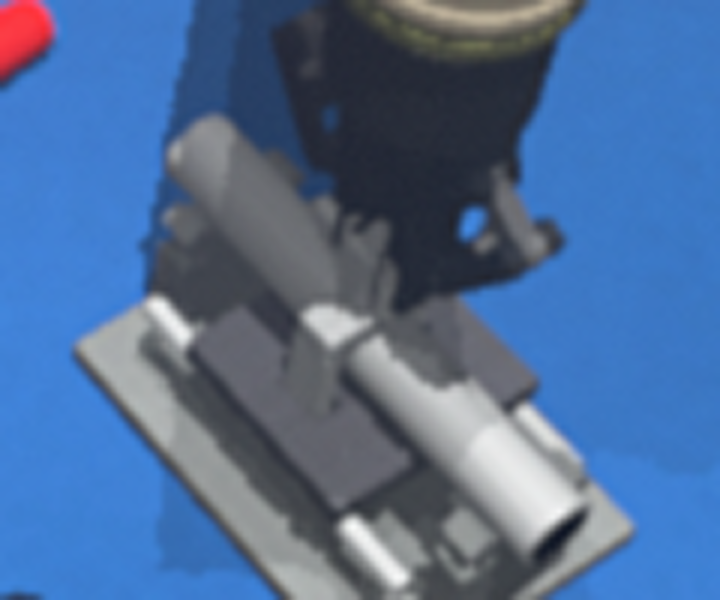

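The picture shows the bridge on the tube and the flat leg standing in the slot at (315,385). The wrist force rose by about 4 N at TCP z 0.1153 (home is 0.1155), so it is seated. Releasing.

play_rows(
  plan="0 0 0 0 20;0 0 0 0 30;0 0 0 0 40;0 0 0 0 45;0 0 0 0 45;0 0 0 0 45;0 0 0 0 45;0 0 0 0 45",
)

```text
time: 19.15
ee_pos: [0.556, 0.2337, 0.1151]
tcp_rot: [[0.995, -0.101, 0.0], [-0.101, -0.995, -0.0], [0.0, 0.0, -1.0]]
wrist_force: [0.3, 0.4, -0.5]
opening: 0.0447
```

play_rows(
  plan="0 0 -4 0 45;0 0 -8 0 45;0 0 -12 0 45;0 0 -15 0 45;0 0 -15 0 45;0 0 -15 0 45;0 0 -15 0 45;0 0 -15 0 45;0 0 -12 0 45;0 0 0 0 45;-20 0 0 0 45;-30 0 0 0 45;-30 0 0 0 45;-30 0 0 0 45;-20 0 0 0 45;0 0 0 0 45;0 0 0 0 45",
)

```text
time: 20.85
ee_pos: [0.4269, 0.2465, 0.2259]
tcp_rot: [[0.995, -0.101, 0.0], [-0.101, -0.995, -0.001], [0.001, 0.001, -1.0]]
wrist_force: [-0.5, 0.7, -0.9]
opening: 0.045
```

```bash
python3 - <<'E'
from h import *
togo((.556,.2337),.1155,-5.7)
J=robot.snapshot("scene");I=robot.snapshot("top")
c=lambda I,x,y:cv2.resize(I[y:y+100,x:x+80],(400,500),interpolation=cv2.INTER_CUBIC)
cv2.imwrite("pics/c9.png",np.hstack([c(J,365,245),c(I,175,210)]))
q=lambda P:((pix("scene",P)-[365,245]+.5)*5).round(0).tolist()
th=np.radians(-5.75);print("home tab top pred",q(T(th,[.556,.2337],[(a*.015,b*.007,.148) for a,b in((1,1),(1,-1),(-1,-1),(-1,1))])))
E
```

```text
t 20.85 pos [426.9 246.5 225.9] yaw -5.8 q [   3.5    5.4  -40.6  101.8    3.7   74.1 -133.8] F [-0.5  0.7 -0.9] open 45.0
to go tool mm [129.7  -0.4 110.5] turn -0.1
home tab top pred [[208.0, 222.0], [186.0, 200.0], [239.0, 168.0], [260.0, 190.0]]
```

View pics/c9.png

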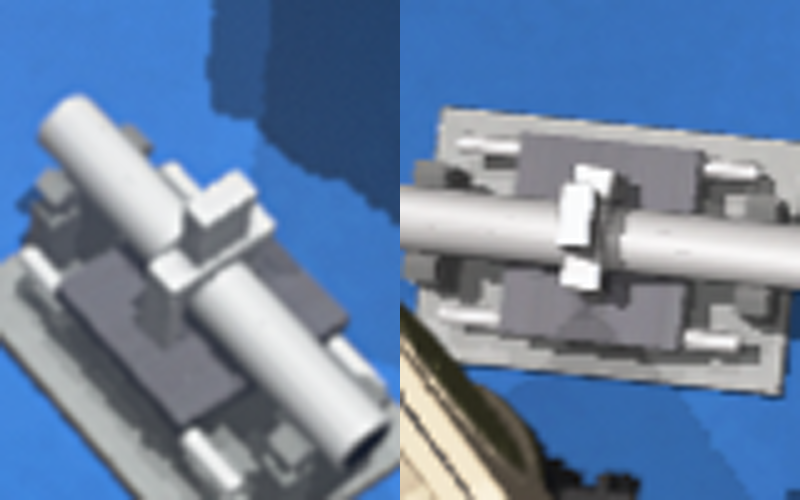

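The clamp sits upright and square on the tube. Its tab top is at about (186–258, 172–220) in the left panel, against a prediction of (186–260, 168–222). Both legs are in the plate, the tube is in its rests and the gripper is clear. Handing in.

```bash
python3 -c "
from plant import robot
print(robot.sign_off())"
```

```text
the job is handed in; nothing more can be done
None
```

The clamp is fitted over the tube and released, and the job is handed in at about 21 s of the 67 s allowed; no verdict is reported.

**What I did:** I gripped the clamp by its tab, lifted it off the rest, and turned it so the flat leg faced the slot. I lowered it by hand through both holes. The cameras had put the holes within a few millimetres of the fixture's middle. The legs went in without touching the plate, so I did not need to search for the holes.

**Last checks:**
- **Seating:** the wrist force changed by about 4 N with the tool at 115.3 mm, where 115.5 mm was expected at home.
- **Clamp after release:** the final pictures show it upright and square, with the bridge on the tube. The tab top is within about 4 pixels of its predicted place in the enlarged crop, or roughly 2 mm.
- **Surroundings:** the tube is lying in its rests and the arm is clear. I did not check the other bench items again at the end, but the arm met no unexpected force.

**What went wrong or disagreed:**
- I turned the clamp 8° too far on the way over and corrected it before lowering.
- The top camera put the midpoint of the two holes about 2 mm off the fixture's centre line. I aimed for the middle of the two readings.

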